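Lock the stamp block into the carton coder

TASK

Pick up the stamp block and set it fully home, flat, in the rectangular pocket of the carton coder's holder. Then turn the cam knob clockwise until the sprung bolt drops into the cam's notch and locks over the block's foot, and let go. Do it gently: do not jam the block in, do not force the knob on against the stop once the bolt has dropped, and do not disturb the other things on the table.

Things in the scene. Friction and masses are not known exactly. Their poses are not given: they have to be found in the camera images.
- holder: the carton coder's holder, a grey plate 120 (x) x 235 (y) x 12 mm lying fixed on the table. Origin: centre of its underside; z up; its y axis runs along the plate from the pocket end (-y) to the cam end (+y). The pocket is at y = -70 mm, the cam's axis at y = +50 mm, both at x = 0.
- pocket (a point): centre of the pocket's floor, 12 mm above the table; axes as the holder. The pocket is 58.4 mm (x) by 46.4 mm (y), its aluminium rim 10 mm high (top 22 mm above the table), the upper 4 mm of the inner edges bevelled outward at 45 degrees. Straight above it is open as long as the bolt is back.
- block: loose stamp block, about 0.25 kg, aluminium with a black grip. Origin: centre of its underside. Foot 56 (x) x 44 (y) x 10 mm; on it a body 50 x 24 mm up to 26 mm; on that an upright grip 14 mm thick (x) and 26 mm wide (y), from 26 to 62 mm high. It goes in the pocket with its x axis along the holder's x, either way round; home, its origin is at the pocket point and its foot is level with the rim.
- block_grip (a point): point on the block's grip to hold it at, 48 mm above its underside; axes as the block. Pinch it across x (14 mm).
- handle_grip (a point): on the knob's axis, 70 mm above the table, in its black bar handle: 50 mm long along this point's x, 12 mm thick (y; pinch here), 50 to 82 mm above the table. The steel hub is right below. How the cam sits under the handle differs by up to 0.25 rad either way between holders, so the handle's angle does not tell where the notch is: 0.6 to 1.4 rad clockwise (from above) of the start.
- knob: handle with steel cam disc below it (radius up to 37 mm, 36 to 46 mm above the table). Origin on the axis at the disc's underside; axes as the handle. The rim rises to one 11 mm notch, entered down a slope, with a dead stop on its far side. Turns with 0.1 to 0.2 N m, stays where left. Drop to fully in: 0.4 rad, then 0.08 rad free to the stop; 0.1 N m more per 0.01 rad there: keep below 0.4.
- bolt: sprung bolt: flat steel yoke 34 mm wide, 24 to 32 mm above the table, sliding along the holder's y under the cam; a spring (4 to 8 N) pushes its brass roller (10 mm) against the cam's rim on the holder's +y side. Origin at table height, on the cam's axis at the start (within 3 mm); it slides with the bolt.
- bolt_tip (a point): front end of the bolt's tongue, 28 mm above the table. Its y in the holder's frame is -47 to -42 mm while the bolt rides on the rim, clear of the pocket, and about -54.2 mm fully in the notch, the tongue then 2 mm above a seated block's foot. If the block is not home the tongue runs against it and cannot drop. Dropped too early, it bars the pocket.
- tape_roll: bystander: roll of brown tape lying flat, 76 mm across, 48 mm high; origin under its centre
- ink_tin: bystander: flat ink tin 72 x 54 x 20 mm; origin under its centre
- marker: bystander: marker pen 135 mm long along its x, 16 mm thick; origin under its middle
- spray: bystander: bottle 68 mm across, 190 mm high; origin under its centre
- counter: bystander: round hand tally counter 44 mm across, 34 mm high; origin under its centre
- tape_dispenser: bystander: bench tape dispenser 190 (x) x 70 (y) mm, 120 mm high; origin under its centre
- stapler: bystander: stapler 130 (x) x 34 (y) x 39 mm; origin under its centre

How it is judged:
On the way, in this order (a step that is already met when the one before it is completed fails the run):
1. the block sits fully home in the pocket while the bolt is still held back by the cam (horizontal distance between block and pocket below 0.004 m and z of block in the frame of holder below 0.0135 m and angle between block's own z axis and vertical below 0.05 rad and angle between the x axis of block and the x axis of holder, either way round below 0.1 rad and y of bolt_tip in the frame of holder above -0.0485 m), for 0.2 s.
2. the knob has been turned until the bolt has dropped into the notch, over the foot of the seated block (horizontal distance between block and pocket below 0.004 m and z of block in the frame of holder below 0.0135 m and angle between block's own z axis and vertical below 0.05 rad and angle between the x axis of block and the x axis of holder, either way round below 0.1 rad and y of bolt_tip in the frame of holder below -0.053 m), for 0.2 s.
At the end, for the whole second after the job is handed in: The block rests home in the pocket (centre within 4 mm, underside within 1.5 mm of the floor, upright within 0.05 rad, long side along the pocket within 0.1 rad), and the bolt is fully dropped into the notch (tip y below -53 mm in the holder's frame) (all of step 2 and linear speed of block below 0.02 m/s); the robot touches nothing.
It fails at once if the cam and the bolt are forced against each other with more than 20 N (the knob driven on against the stop) (contact force between bolt and knob above 20 N).
It fails at once if the block is pressed against the holder with more than 30 N (contact force between block and holder above 30 N).
It fails at once if one of the other things on the table is moved more than 20 mm (distance of any of tape_roll, ink_tin, marker, spray, counter, tape_dispenser, stapler from where it was at the start of the episode above 0.02 m).
It also fails if it takes over 67 s, if anything falls off the work surface, if the arm or the gripper's body presses on something with over 40 N, if the wrist force passes 120 N, or if a joint passes its speed limit or range.

ROBOT

A 6-joint arm with a two-finger parallel gripper is mounted at the origin on the work surface. World frame = base frame: x ahead of the robot, y to its left, z up, the work surface at z = 0. Lengths are in m, angles in rad, forces in N, time in s.
With the tool pointing down it reaches from about 0.25 to 0.725 m from the base axis. Payload 4 kg.
Tool frame: the origin (TCP) lies midway between the tips of the shut fingers; the grasp point (between the pads) lies 19 mm behind it; z points along the fingers, y is the line along which they close (so a half turn about z gives the same grasp; the last joint's range is limited). The gripper opens to 85 mm and grips with 20 to 120 N. Pads are 22 mm wide; open, the fingers measure 114 mm over their backs; the gripper's body (76 mm by 85 mm) begins 54 mm behind the grasp point. The pads swing forward as they close: fully open they stand 13 mm farther back than shut.
Start: joints at [-1.122, 0.241, 0.005, 1.335, 0, 1.571], TCP at [0.217, -0.45, 0.231] pointing down, gripper open.
Joint ranges: [-2.72, 2.72], [-1.05, 1.87], [-1.09, 1.28], [-1.99, 2.15], [-1.42, 1.44], [-3.14, 3.14]. Speed limits (rad/s): [2.79, 2.79, 3.14, 3.14, 3.14, 3.14].

INTERFACE

Orientations are given as a unit quaternion [x, y, z, w].
In Python, from workcell import status, camera, get_calibration, ticket gives the robot as it stands.
- The arm moves only by the shell command python3 -m creep 'ROWS' [OPENING]. ROWS is JSON, a list of rows, each a list of 6 numbers: the shift along the world's x, y, z in cm, then the turn, a rotation vector about the world's x, y, z in degrees. A call has 1 to 8 rows; each row shifts and turns the commanded pose from where the row before left it; what a row does not reach is not made up. A row lasts 1/10 s, in which the tool goes at most 50 mm and 8.59 degrees, less where a joint would pass 70% of its speed; a pose out of reach is approached as far as the arm can. A call is refused whole if a number of a shift passes 5 or a number of a turn 8.59, either way. A call with a gripper value outside its range is refused whole. OPENING is the opening, from -1 (shut) to 1 (fully open), so that 0 is half open, set as the call begins (- or left out, the last holds). The fingers move at their own pace and stop on an object; the grip force is fixed at half the most. Time passes only in rows, so rows that do not move let the fingers close. It gives the time, the measured TCP pose, the force, the opening and the grip force at its end, in the units of the state.
- status.get_obs(): the state, without advancing time (a new reading comes with each control period).
- camera(name): name is "scene" or "top"; returns the picture (480x640x3 uint8, red, green, blue); there is no depth.
- get_calibration(name): a dict with "fx", "fy", "cx", "cy" (pixels), "rvec" (rotation vector, rad) and "tvec" (3), from world to camera coordinates, as OpenCV has them. Camera axes: x right, y down, z forward; pixel columns grow to the right and rows downward; lengths in m; the calibration is good to about 2 mm. A picture is of the moment at which its call begins. get_calibration takes no time and is no camera call.
- ticket.job_done(): hands the job in; it is judged then, once.
The state is a dict: "clock": time; "joint_pos": joint angles; "joint_vel": joint speeds; "tau": joint torques, N m; "eef_pos": TCP position; "tool_rot": TCP orientation; "ft_force": force on the tool from outside, world axes, zero at the start; "ft_torque": the same for the moment, N m; "grip_width": finger opening in m; "grasp_force": force on a finger pad.
Only numpy, scipy, OpenCV 4.12 (cv2) and the standard library are available. Lean on these libraries where they do the work, as an engineer would, in place of code of your own. Each camera call takes 0.05 s, during which the arm holds its last target. There are 200 camera calls.

## Working session

There is one attempt and no reset: what is moved stays moved. The work goes in short steps, Python scripts to look and compute and a shell command to move; the robot and the scene stay as the last step left them, time stands still between calls to the robot, and variables do not carry over. Pictures are saved under pics/ and viewed, at most 10 in all, crops included, and the job is handed in when it is done.

```bash
mkdir -p pics; python3 - <<'E'
from workcell import status,camera,get_calibration
import cv2
for n in("top","scene"):
    cv2.imwrite(f"pics/{n}0.png",camera(n)[:,:,::-1]); print(get_calibration(n))
print(status.get_obs())
E
```

```text
{'fx': 570.8002065681995, 'fy': 570.8002065681995, 'cx': 318.04545561819526, 'cy': 238.90399397566594, 'rvec': array([ 2.13166449, -2.13149651,  0.1521497 ]), 'tvec': array([0.02079386, 0.56561355, 1.13040354])}
{'fx': 596.0203282141285, 'fy': 596.0203282141285, 'cx': 314.25604767868015, 'cy': 232.87967636117398, 'rvec': array([ 2.0564181 ,  1.05503585, -0.5105269 ]), 'tvec': array([-0.348662  , -0.23947802,  1.7480448 ])}
{'clock': 0.1, 'joint_pos': array([-1.12197625e+00,  2.41372987e-01,  3.87386459e-03,  1.33520671e+00,
        8.06950307e-07,  1.57077178e+00]), 'joint_vel': array([-0.0006075 , -0.00168574,  0.00214316, -0.00078654,  0.00043786,
        0.0002989 ]), 'tau': array([ 4.48871624e-04, -3.73136330e+01,  2.53010666e+01,  1.08710307e-02,
        3.92718221e-05,  3.70322780e-06]), 'eef_pos': array([ 0.21670796, -0.44997384,  0.23049002]), 'tool_rot': array([ 9.74922386e-01,  2.22543097e-01, -2.12057222e-04, -9.30903948e-04]), 'ft_force': array([-1.05130063,  0.15889248,  0.45372333]), 'ft_torque': array([ 0.02754733, -0.03307533, -0.02082171]), 'grasp_force': 0.0, 'grip_width': 0.08512657958220458}
```

View pics/top0.png

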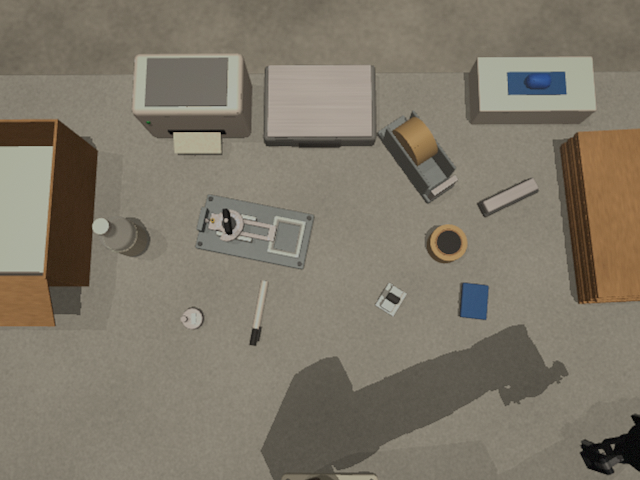

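View pics/scene0.png

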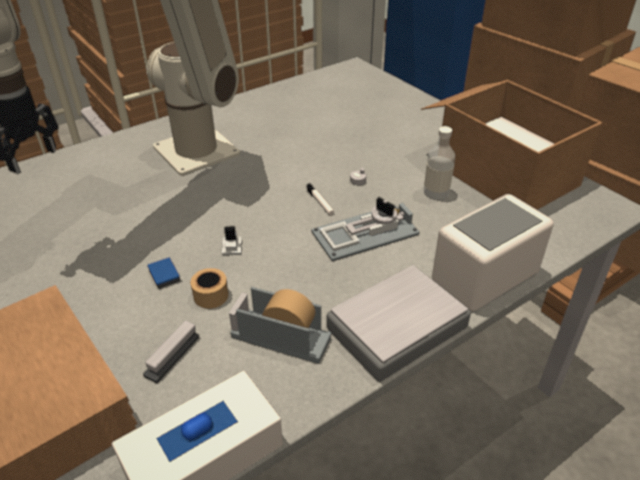

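The top view shows the block at about (391,299), the holder at about (255,231) with the pocket at (287,236), and the knob handle at about (227,222). Next I'll zoom in on these for sharper measurements.

```bash
python3 - <<'E'
import cv2,numpy as np
t=cv2.imread("pics/top0.png")
a=cv2.resize(t[185:275,190:320],None,fx=6,fy=6,interpolation=cv2.INTER_CUBIC)
cv2.imwrite("pics/h.png",a)
b=cv2.resize(t[275:325,365:420],None,fx=7,fy=7,interpolation=cv2.INTER_CUBIC)
s=cv2.imread("pics/scene0.png")
c=cv2.resize(s[215:265,210:255],None,fx=7,fy=7,interpolation=cv2.INTER_CUBIC)
cv2.imwrite("pics/b.png",np.hstack([b,c]))
E
```

```text
(no output)
```

View pics/h.png

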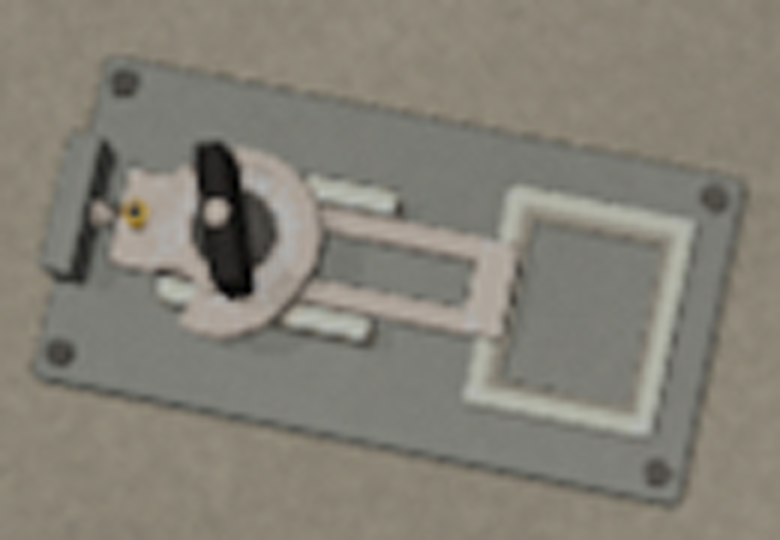

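View pics/b.png

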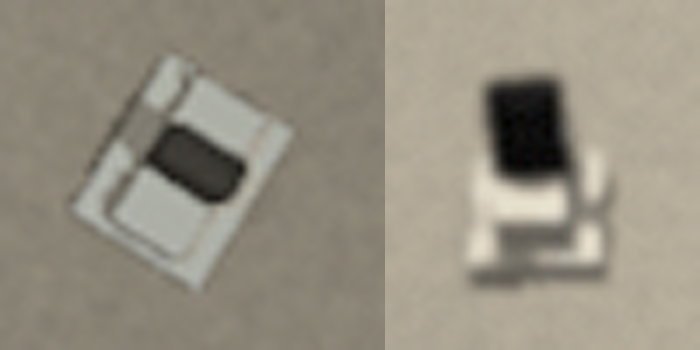

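Holder crop: the plate corners read clearly. The rim's outer corners are at crop (513,187), (692,225), (650,433), (467,398), and the handle runs from (213,145) to (238,297). Block crop: the foot corners are at (172,52), (293,130), (200,290), (75,208). Now I'll turn these into positions and check them against the given sizes.

```bash
cat > h.py <<'E'
import cv2,numpy as np
from workcell import status,camera,get_calibration
def ray(n,uv,z):
    c=get_calibration(n);R=cv2.Rodrigues(c["rvec"])[0];o=-R.T@c["tvec"]
    uv=np.atleast_2d(np.array(uv,float))
    d=np.c_[(uv[:,0]-c["cx"])/c["fx"],(uv[:,1]-c["cy"])/c["fy"],np.ones(len(uv))]@R
    return o+d*((z-o[2])/d[:,2])[:,None]
def crop(p,s,o): return (np.array(p,float)+.5)/s-.5+np.array(o)
def proj(n,P):
    c=get_calibration(n);K=np.array([[c["fx"],0,c["cx"]],[0,c["fy"],c["cy"]],[0,0,1]])
    return cv2.projectPoints(np.atleast_2d(np.array(P,float)),c["rvec"],c["tvec"],K,None)[0][:,0]
E
python3 - <<'E'
from h import *
np.set_printoptions(precision=4,suppress=True)
def rep(nm,P):
    P=P[:,:2];e=np.roll(P,-1,0)-P
    print(nm,"c",P.mean(0),"len",np.linalg.norm(e,axis=1)*1e3,"ang",np.degrees(np.arctan2(e[:,1],e[:,0])))
H=lambda p:crop(p,6,(190,185));B=lambda p:crop(p,7,(365,275))
rep("plate",ray("top",H([(105,53),(748,178),(682,507),(34,377)]),.012))
rep("screws",ray("top",H([(124,82),(714,197),(656,472),(60,352)]),.012))
rep("rim",ray("top",H([(511,186),(694,222),(652,435),(465,398)]),.022))
rep("foot",ray("top",B([(172,52),(295,130),(200,292),(73,208)]),.010))
h=ray("top",H([(213,143),(240,297),(215,211)]),.082);print("handle",h)
print(np.degrees(np.arctan2(*(h[1]-h[0])[[1,0]])))
# masks
t=cv2.imread("pics/top0.png");big=cv2.resize(t,None,fx=4,fy=4,interpolation=cv2.INTER_CUBIC)
g=cv2.cvtColor(big,cv2.COLOR_BGR2GRAY)
for nm,(x0,y0,x1,y1),th,z in(("block light",(365,275,420,325),150,.01),("rim light",(265,212,310,262),165,.022)):
    m=(g[y0*4:y1*4,x0*4:x1*4]>th).astype(np.uint8)
    n,l,s,_=cv2.connectedComponentsWithStats(m);
    pts=np.argwhere(l==1+s[1:,4].argmax())[:,::-1].astype(np.float32)
    r=cv2.boxPoints(cv2.minAreaRect(pts));rep(nm,ray("top",crop(r,4,(x0,y0)),z))
for nm,(x0,y0,x1,y1),z in(("grip top",(365,275,420,325),.062),("handle top",(215,205,240,240),.082)):
    m=(g[y0*4:y1*4,x0*4:x1*4]<65).astype(np.uint8)
    n,l,s,_=cv2.connectedComponentsWithStats(m);
    pts=np.argwhere(l==1+s[1:,4].argmax())[:,::-1].astype(np.float32)
    r=cv2.boxPoints(cv2.minAreaRect(pts));rep(nm,ray("top",crop(r,4,(x0,y0)),z))
E
```

```text
plate c [0.5885 0.156 ] len [235.3704 119.6391 233.9733 119.323 ] ang [-101.3099  168.9956   78.6089  -10.3325]
screws c [0.5895 0.1573] len [215.7622 100.2553 215.5504  99.746 ] ang [-101.3188  168.5129   78.5459  -11.3659]
rim c [0.5751 0.0879] len [65.9531 76.843  66.757  76.963 ] ang [-101.3973  169.2947   78.7104  -11.3048]
foot c [ 0.4445 -0.1307] len [42.9676 56.0368 44.6461 55.3576] ang [-122.7477  148.6382   56.4005  -33.0771]
handle [[0.6222 0.2078 0.082 ]
 [0.5697 0.1973 0.082 ]
 [0.5989 0.2065 0.082 ]]
-168.73677871089924
block light c [ 0.4413 -0.1347] len [55.1318 32.5658 54.9882 32.3801] ang [ -32.4042 -121.9994  147.4009   58.2576]
rim light c [0.5768 0.0966] len [76.6824 82.0331 76.4248 81.2374] ang [ -10.2584 -101.5797  169.1492   78.592 ]
grip top c [ 0.4434 -0.1277] len [14.4913 25.7417 14.4601 25.7012] ang [ -32.2548 -121.774   147.5834   58.2964]
handle top c [0.596  0.2032] len [20.9784 53.3949 20.8245 53.3925] ang [ -82.0339 -170.8045   97.9498    9.3608]
```

```bash
python3 - <<'E'
from h import *
np.set_printoptions(precision=4,suppress=True)
for n in("top","scene"):
    c=get_calibration(n);R=cv2.Rodrigues(c["rvec"])[0];print(n,"cam",-R.T@c["tvec"],"axis",R[2])
a=np.radians(-32.4);X=np.array([np.cos(a),np.sin(a)]);Y=np.array([-X[1],X[0]])
c0=np.array([.4445,-.1307])
rect=lambda w,d,z:np.array([[*(c0+sx*w/2*X+sy*d/2*Y),z] for sx,sy in((-1,-1),(1,-1),(1,1),(-1,1))])
for nm,w,d,z in(("foot0",.056,.044,0),("foot10",.056,.044,.01),("body",.05,.024,.026),("gripbot",.014,.026,.026),("griptop",.014,.026,.062)):
    r=rect(w,d,z)
    print(nm,"topcrop",((proj("top",r)+.5-(365,275))*7).round().tolist(),"scenecrop",((proj("scene",r)+.5-(210,215))*7+[385,0]).round().tolist())
E
```

```text
top cam [0.3802 0.0022 1.2057] axis [ 0.1577  0.0159 -0.9874]
scene cam [ 1.4316 -0.5795  0.9215] axis [-0.6331  0.4428 -0.6349]
foot0 topcrop [[196.0, 292.0], [293.0, 133.0], [168.0, 55.0], [70.0, 212.0]] scenecrop [[473.0, 189.0], [462.0, 298.0], [595.0, 292.0], [602.0, 184.0]]
foot10 topcrop [[200.0, 291.0], [298.0, 131.0], [171.0, 52.0], [73.0, 211.0]] scenecrop [[470.0, 167.0], [459.0, 275.0], [592.0, 269.0], [600.0, 161.0]]
body topcrop [[182.0, 262.0], [271.0, 118.0], [201.0, 74.0], [112.0, 218.0]] scenecrop [[494.0, 135.0], [485.0, 231.0], [558.0, 228.0], [565.0, 132.0]]
gripbot topcrop [[217.0, 212.0], [242.0, 172.0], [166.0, 124.0], [141.0, 164.0]] scenecrop [[488.0, 169.0], [485.0, 196.0], [564.0, 193.0], [566.0, 166.0]]
griptop topcrop [[232.0, 207.0], [258.0, 165.0], [179.0, 116.0], [154.0, 157.0]] scenecrop [[476.0, 85.0], [473.0, 112.0], [553.0, 109.0], [555.0, 82.0]]
```

The block origin is (0.4445, -0.1307) with its x axis at -32.4°. Its edges measure 56 and 44 mm, as they should. The plate measures 235 x 120 mm, which puts the pocket at (0.575, 0.088), the holder x axis at -11.35° and the cam axis at (0.599, 0.206). The handle lies at about 10°. Next I move above the block.

```bash
python3 -m creep '[[2.85,3.99,-0.6,0,0,4],[2.85,3.99,-0.6,0,0,4],[2.85,3.99,-0.6,0,0,4],[2.85,3.99,-0.6,0,0,4],[2.85,3.99,-0.6,0,0,4],[2.85,3.99,-0.6,0,0,4],[2.85,3.99,-0.6,0,0,4],[2.85,3.99,-0.6,0,0,4]]' 0.2; python3 -m creep '[[0,0,0,0,0,0],[0,0,0,0,0,0]]'
```

```text
clock: 0.9
eef_pos: [0.4455, -0.1294, 0.1829]
tool_rot: [0.875, 0.484, -0.0, -0.0]
ft_force: [0.3, -1.1, 0.5]
grip_width: 0.0515
grasp_force: 0.0
clock: 1.1
eef_pos: [0.4448, -0.1301, 0.1826]
tool_rot: [0.875, 0.484, -0.001, -0.0]
ft_force: [-0.3, -0.0, -0.7]
grip_width: 0.0515
grasp_force: 0.0
```

```bash
python3 -m creep '[[0,-0.06,-4,0,0,-0.3],[0,0,-4,0,0,0],[0,0,-3,0,0,0],[0,0,-2,0,0,0],[0,0,-1,0,0,0],[0,0,-0.95,0,0,0],[0,0,0,0,0,0]]';  python3 -m creep '[[0,0,0,0,0,0],[0,0,0,0,0,0],[0,0,0,0,0,0],[0,0,0,0,0,0],[0,0,0,0,0,0],[0,0,0,0,0,0]]' -1
```

```text
clock: 1.8
eef_pos: [0.4443, -0.1325, 0.0334]
tool_rot: [0.877, 0.48, -0.0, -0.0]
ft_force: [0.8, 0.3, 0.2]
grip_width: 0.0509
grasp_force: 0.0
clock: 2.4
eef_pos: [0.4458, -0.1321, 0.0349]
tool_rot: [0.877, 0.48, 0.001, 0.001]
ft_force: [-1.4, -0.4, 6.3]
grip_width: 0.0131
grasp_force: 60.3
```

```bash
python3 -m creep '[[0,0,2,0,0,0],[0,0,4,0,0,0],[0,0,4,0,0,0],[0,0,1,0,0,0],[0,0,0,0,0,0],[0,0,0,0,0,0]]';  python3 -m creep '[[1.3,2.19,0,0,0,2.1],[2.2,3.7,0,0,0,3.5],[2.2,3.7,0,0,0,3.5],[2.2,3.7,0,0,0,3.5],[2.2,3.7,0,0,0,3.5],[2.2,3.7,0,0,0,3.5],[0.7,1.2,0,0,0,1.4],[0,0,0,0,0,0]]'; python3 -m creep '[[0,0,0,0,0,0],[0,0,0,0,0,0],[0,0,0,0,0,0]]'
python3 - <<'E'
from h import *
t=camera("top")[:,:,::-1];s=camera("scene")[:,:,::-1]
cv2.imwrite("pics/top1.png",t);cv2.imwrite("pics/scene1.png",s)
p=proj("top",[.575,.088,.1])[0];print(p)
q=proj("scene",[.575,.088,.1])[0];print(q)
z=lambda i,p:cv2.resize(i[int(p[1])-40:int(p[1])+40,int(p[0])-50:int(p[0])+50],None,fx=4,fy=6.0,interpolation=2)
cv2.imwrite("pics/c1.png",np.hstack([z(t,p),z(s,q)]))
E
```

```text
clock: 3.0
eef_pos: [0.4439, -0.1315, 0.1424]
tool_rot: [0.877, 0.48, -0.001, -0.001]
ft_force: [-0.4, -0.2, -3.2]
grip_width: 0.0131
grasp_force: 59.3
clock: 3.8
eef_pos: [0.5742, 0.0888, 0.1407]
tool_rot: [0.774, 0.633, -0.002, -0.001]
ft_force: [-0.3, -0.9, -1.1]
grip_width: 0.0126
grasp_force: 59.2
clock: 4.1
eef_pos: [0.5742, 0.0856, 0.1436]
tool_rot: [0.776, 0.631, -0.0, -0.0]
ft_force: [-0.2, 0.0, -2.0]
grip_width: 0.0133
grasp_force: 59.2
[283.49934998 229.8336317 ]
[338.51782831 208.95051204]
```

View pics/c1.png

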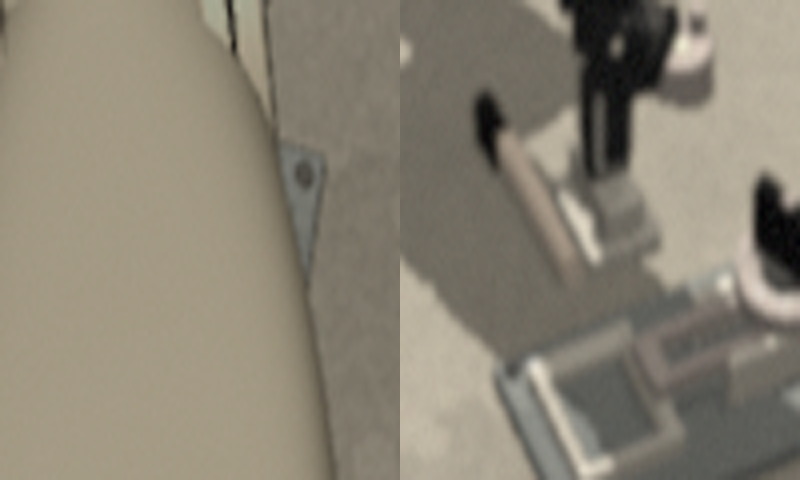

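The arm hides the block in the top view. The scene view shows it upright in the gripper above the pocket. I'll lower it close above the rim and compare the block with the pocket there.

```bash
python3 -m creep '[[0,0,-2,0,0,0.3],[0,0,-3,0,0,0],[0,0,-1.5,0,0,0],[0,0,-0.7,0,0,0],[0,0,0,0,0,0],[0,0,0,0,0,0],[0,0,0,0,0,0]]';for i in 1 2 3 4; do python3 -m creep '[[0,0,0,0,0,0]]' | sed -n 2,4p; done
python3 - <<'E'
from h import *
s=camera("scene")[:,:,::-1]
cv2.imwrite("pics/scene2.png",s)
q=proj("scene",[.575,.088,.05])[0];print(q.round())
x,y=(q-[50,37]).astype(int);print(x,y)
cv2.imwrite("pics/c2.png",cv2.resize(s[y:y+75,x:x+100],None,fx=8,fy=8,interpolation=2))
E
```

```text
clock: 4.9
eef_pos: [0.576, 0.0871, 0.0732]
tool_rot: [0.773, 0.634, 0.001, 0.001]
ft_force: [0.3, -0.4, -2.0]
grip_width: 0.0134
grasp_force: 59.1
eef_pos: [0.5758, 0.0871, 0.073]
tool_rot: [0.773, 0.634, 0.001, 0.001]
ft_force: [0.2, 0.1, -0.8]
eef_pos: [0.5754, 0.0871, 0.0726]
tool_rot: [0.773, 0.634, 0.001, 0.0]
ft_force: [0.2, -0.1, -1.9]
eef_pos: [0.5752, 0.0871, 0.0722]
tool_rot: [0.773, 0.634, 0.0, 0.0]
ft_force: [-0.2, 0.4, -1.3]
eef_pos: [0.575, 0.0871, 0.0719]
tool_rot: [0.773, 0.634, 0.0, 0.0]
ft_force: [-0.7, 0.7, -1.8]
[338. 226.]
288 189
```

View pics/c2.png

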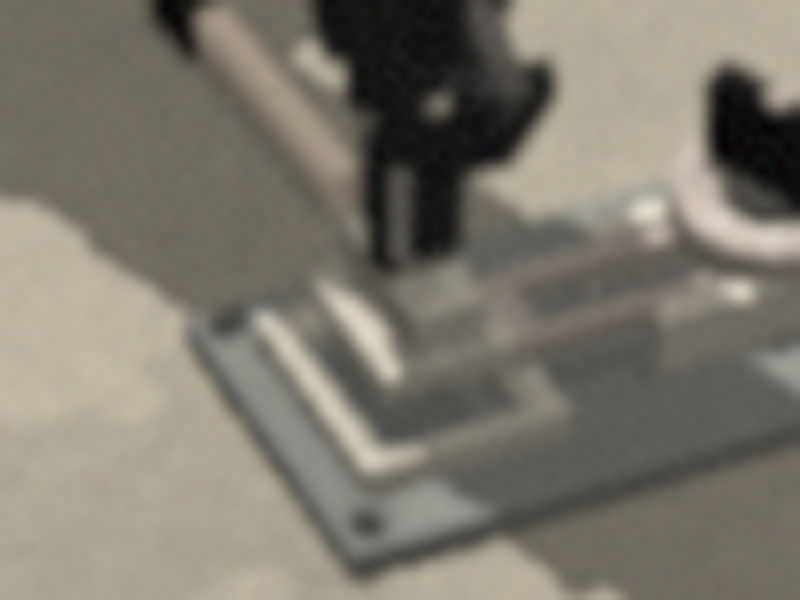

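```bash
python3 - <<'E'
from h import *
a=np.radians(-11.35);X=np.array([np.cos(a),np.sin(a)]);Y=np.array([-X[1],X[0]])
def rect(c0,w,d,z):return np.array([[*(np.array(c0)+sx*w/2*X+sy*d/2*Y),z] for sx,sy in((-1,-1),(1,-1),(1,1),(-1,1))])
C=lambda r:((proj("scene",r)+.5-(288,189))*8).round().tolist()
P=(.575,.0880)
print("rim outer",C(rect(P,.0768,.0662,.022)))
c=np.array([.589,.1568]);print("plate",C(rect(c,.12,.235,.012)));print("screws",C(rect(c,.1,.2155,.012)))
for z in(.037,.047):print("foot",z,C(rect((.575,.0875),.056,.044,z)))
print("dx1mm",C([[.575,.088,.04],[*(np.array([.575,.088])+.01*X),.04],[*(np.array([.575,.088])+.01*Y),.04]]))
E
```

```text
rim outer [[248.0, 329.0], [358.0, 482.0], [563.0, 420.0], [447.0, 272.0]]
plate [[176.0, 327.0], [346.0, 568.0], [1054.0, 349.0], [853.0, 132.0]]
screws [[219.0, 337.0], [362.0, 537.0], [1009.0, 339.0], [842.0, 157.0]]
foot 0.037 [[295.0, 301.0], [377.0, 412.0], [513.0, 371.0], [429.0, 262.0]]
foot 0.047 [[295.0, 274.0], [377.0, 385.0], [514.0, 344.0], [429.0, 236.0]]
dx1mm [[405.0, 327.0], [420.0, 347.0], [435.0, 318.0]]
```

```bash
python3 - <<'E'
import cv2,numpy as np
g=cv2.cvtColor(cv2.imread("pics/scene2.png"),6)
x,y=288,189
print("cols",list(range(x+30,x+56)))
for r in range(y+32,y+62): print(r,' '.join(f"{v:3d}" for v in g[r,x+30:x+56]))
E
```

```text
cols [318, 319, 320, 321, 322, 323, 324, 325, 326, 327, 328, 329, 330, 331, 332, 333, 334, 335, 336, 337, 338, 339, 340, 341, 342, 343]
221 104 108 107 107 106 107 108 106 106 105 106 111 106  93  85  75  53  32  42  63  75  71  61  65  71  83
222 104 106 107 107 107 105 105 106 107 112 115 115 110  99  88  82  68  52  48  62  77  85  84  91 104 116
223 108 107 108 109 106 105 103 103 110 122 129 124 119 105  94  84  78  75  74  84  96 104 107 113 121 133
224 109 109 108 106 106 105 102 100 109 130 150 145 132 115  96  87  83  86  93 105 115 119 120 121 126 134
225 107 104 106 100 101 100  98  99 106 128 158 171 166 147 124 101  91  88  97 108 121 122 122 125 129 134
226 101 102 101 101  99  99 103 106 110 119 148 179 192 183 166 131 105  92  90 103 118 120 124 128 132 138
227  94 110 124 122 114 107 111 118 120 118 129 163 196 206 194 168 135 106  90  91 105 119 126 130 136 132
228  93 127 159 167 147 128 122 127 131 125 120 139 176 200 208 196 172 136 104  86  92 110 121 125 123 119
229  96 132 170 191 179 158 137 130 130 126 116 117 141 180 205 208 198 169 126  93  87  97 110 112 
[... 1575 characters left out ...]
 177 195 187 166 139 121 122 125 130 128 122 122 126
245 165 152 125 104 104 124 138 141 140 138 134 121 123 149 181 199 193 177 169 169 166 161 152 132 118 118
246 166 161 144 114  94 110 129 139 140 140 139 128 116 124 161 193 202 193 183 175 165 154 139 122 110 107
247 165 162 156 135 104  94 114 129 138 141 141 134 124 117 134 166 176 171 158 144 136 123 114 106 105 101
248 165 165 163 155 130 104  98 121 135 139 140 139 134 122 116 126 133 129 121 113 108 110 112 111 109 104
249 167 168 170 166 153 125  99 108 128 135 144 141 138 131 115 109 107 107 105 107 109 120 128 134 130 121
250 166 169 170 169 162 141 111  99 115 132 138 143 140 136 127 115 110 108 112 121 131 138 143 149 147 141
```

```bash
python3 - <<'E'
import cv2,numpy as np
a=cv2.imread("pics/scene0.png")[215:265,305:355];b=cv2.imread("pics/scene1.png")[185:235,315:365]
cv2.imwrite("pics/c3.png",np.hstack([cv2.resize(i,None,fx=8,fy=8,interpolation=2) for i in(a,b)]))
E
```

```text
(no output)
```

View pics/c3.png

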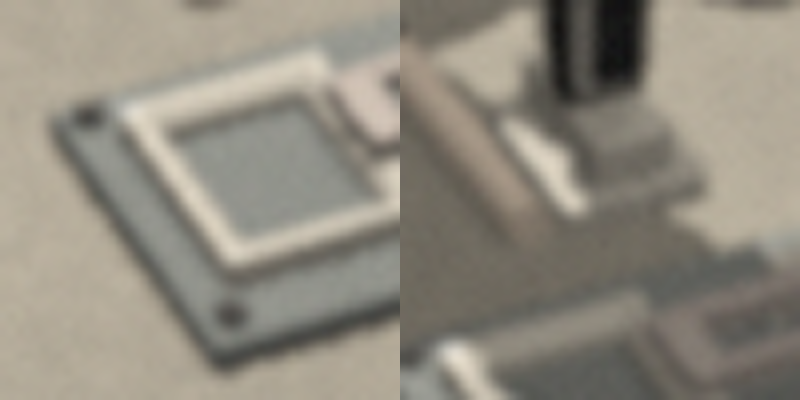

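```bash
python3 - <<'E'
from h import *
np.set_printoptions(precision=2,suppress=True)
def rect(c0,w,d,z,deg=-11.35):
    a=np.radians(deg);X=np.array([np.cos(a),np.sin(a)]);Y=np.array([-X[1],X[0]])
    return np.array([[*(np.array(c0)+sx*w/2*X+sy*d/2*Y),z] for sx,sy in((-1,-1),(1,-1),(1,1),(-1,1))])
print("rim pred",proj("scene",rect((.575,.088),.0768,.0662,.022)).tolist())
print("rim obs0", (np.array([(122,112),(238,268),(0,0),(322,50)])/8+[304.5,214.5]).tolist())
for c,z,d in(((.5742,.0861),.1436-.0349,-11.75),((.575,.0876),.0719-.0349,-11.35)):
  print("foot bottom/top/body");
  for w,dd,zz in((.056,.044,0),(.056,.044,.01),(.05,.024,.026),(.014,.026,.062)): print(proj("scene",rect(c,w,dd,z+zz,d)).tolist())
print("pick-up foot top pred",proj("scene",rect((.4445,-.1307),.056,.044,.01,-32.4)).tolist())
E
```

```text
rim pred [[318.5208111192628, 229.6711681348592], [332.30135812590527, 248.79101723851355], [357.9130008338121, 241.0253897805153], [343.36513538484223, 222.46828944377674]]
rim obs0 [[319.75, 228.5], [334.25, 248.0], [304.5, 214.5], [344.75, 220.75]]
foot bottom/top/body
[[323.7866254247106, 201.72511390270182], [334.1697526164895, 215.34328979910399], [351.8877295334565, 210.39898527035012], [341.0950440563251, 197.05548226475696]]
[[323.7892639597574, 198.19534040781008], [334.22238664785436, 211.77272331506532], [352.02415680008903, 206.8407603214042], [341.1776459197023, 193.53856454990472]]
[[328.35796551699883, 192.11737245652532], [337.8317964153387, 204.12195625448308], [347.60318955424435, 201.45155252431886], [337.92501115516876, 189.58134950139504]]
[[331.44722234139084, 183.23894018803387], [334.1445167010878, 186.55935146516987], [344.8312048880759, 183.75080379041037], [342.0697782802605, 180.471364544323]]
foot bottom/top/body
[[324.43076520518036, 226.09967305350614], [334.64171255810936, 239.92695673572206], [351.71248217296124, 234.8311018655274], [341.1245350821689, 221.27755595839855]]
[[324.43622717052153, 222.79423296126984], [334.69478186586764, 236.5898760401594], [351.84357021096645, 231.50351416451443], [341.2046079452171, 217.98226449958227]]
[[328.85587115758693, 217.05815875226736], [338.16342369493196, 229.27126963894617], [347.5745441799337, 226.51405360169767], [338.07904053092, 214.435054215477]]
[[331.9059612342073, 209.12357371109533], [334.5545607225731, 212.51143263267295], [344.8448827072467, 209.60215500972225], [342.13736423252726, 206.25527568490597]]
pick-up foot top pred [[221.67033707896178, 238.2956145588681], [220.04555909512732, 253.7911364325629], [239.1042743666777, 252.99285366255623], [240.14917174334286, 237.5381372899609]]
```

The scene view puts the block within a few mm of the pocket, which is near its limit. I'll nudge by -0.8 mm along the holder's y, then go down in small steps while watching the force.

```bash
python3 -m creep '[[-0.02,-0.08,-0.4,0,0,0],[0,0,-0.4,0,0,0],[0,0,-0.2,0,0,0],[0,0,0,0,0,0]]' | sed -n 2,4p; python3 -m creep '[[0,0,-0.15,0,0,0],[0,0,-0.15,0,0,0],[0,0,0,0,0,0],[0,0,0,0,0,0]]' | sed -n 2,4p;  python3 -m creep '[[0,0,-0.15,0,0,0],[0,0,-0.15,0,0,0],[0,0,0,0,0,0]]'| sed -n 2,4p; python3 -c "from h import *; print(status.get_obs()['ft_torque'])"
```

```text
eef_pos: [0.5742, 0.0861, 0.061]
tool_rot: [0.773, 0.634, -0.001, -0.0]
ft_force: [0.4, 0.3, -1.7]
eef_pos: [0.5748, 0.0862, 0.0588]
tool_rot: [0.773, 0.634, 0.0, 0.0]
ft_force: [-0.4, -0.1, -2.4]
eef_pos: [0.5745, 0.0862, 0.0555]
tool_rot: [0.773, 0.634, -0.0, -0.0]
ft_force: [-1.2, -0.5, -1.5]
[ 0.02535435  0.00566843 -0.00403145]
```

```bash
for i in 1; do python3 -m creep '[[0,0,-0.1,0,0,0],[0,0,-0.1,0,0,0],[0,0,0,0,0,0]]'| sed -n 2,4p; done; python3 -m creep '[[0,0,-0.1,0,0,0],[0,0,-0.1,0,0,0],[0,0,0,0,0,0]]'| sed -n 2,4p; python3 -c "from h import *; print(status.get_obs()['ft_torque'])"
```

```text
eef_pos: [0.5747, 0.0863, 0.0538]
tool_rot: [0.773, 0.634, -0.0, -0.0]
ft_force: [-1.0, 0.1, -0.7]
eef_pos: [0.5748, 0.0863, 0.0535]
tool_rot: [0.773, 0.634, 0.0, 0.0]
ft_force: [-4.4, -0.0, 8.1]
[-0.10812976  0.86762154 -0.0292826 ]
```

Contact came on the +x bevel (force -x and up), so the block is about 1.7 mm too far +x. That agrees with the scene view. I'll shift it back and go on down.

```bash
python3 -m creep '[[0,0,0.1,0,0,0],[-0.18,0.04,0,0,0,0],[0,0,0,0,0,0],[0,0,0,0,0,0]]'| sed -n 2,4p; python3 -m creep '[[0,0,-0.1,0,0,0],[0,0,-0.1,0,0,0],[0,0,0,0,0,0]]'| sed -n 2,4p; python3 -c "from h import *; print(status.get_obs()['ft_torque'])"
```

```text
eef_pos: [0.5732, 0.0869, 0.0529]
tool_rot: [0.773, 0.634, 0.0, 0.0]
ft_force: [-0.2, 0.7, 0.9]
eef_pos: [0.573, 0.087, 0.0503]
tool_rot: [0.773, 0.634, 0.0, -0.0]
ft_force: [1.6, 2.6, -1.5]
[ 0.65769834 -0.2328749  -0.04911087]
```

```bash
python3 -m creep '[[0.04,0.06,0,0,0,0],[0,0,0,0,0,0],[0,0,0,0,0,0]]'| sed -n 2,4p; python3 -c "from h import *; print(status.get_obs()['ft_torque'])"; python3 -m creep '[[0,0,-0.1,0,0,0],[0,0,0,0,0,0],[0,0,0,0,0,0]]'| sed -n 2,4p; python3 -c "from h import *; print(status.get_obs()['ft_torque'])"
```

```text
eef_pos: [0.573, 0.0871, 0.0504]
tool_rot: [0.773, 0.634, -0.0, -0.0]
ft_force: [0.1, 2.3, -2.9]
[ 0.38456952 -0.07570952 -0.08400028]
eef_pos: [0.5732, 0.0871, 0.0497]
tool_rot: [0.773, 0.634, -0.0, -0.0]
ft_force: [0.1, 0.9, -1.7]
[ 0.29412736 -0.09395477 -0.03333517]
```

```bash
python3 -m creep '[[0,0.03,-0.1,0,0,0],[0,0,0,0,0,0],[0,0,0,0,0,0]]'| sed -n 2,4p; python3 -m creep '[[0,0,-0.1,0,0,0],[0,0,0,0,0,0],[0,0,0,0,0,0]]'| sed -n 2,4p; python3 -c "from h import *; print(status.get_obs()['ft_torque'])"
```

```text
eef_pos: [0.5732, 0.0872, 0.0487]
tool_rot: [0.773, 0.634, -0.0, 0.0]
ft_force: [-0.2, 0.2, -2.4]
eef_pos: [0.5733, 0.0875, 0.0478]
tool_rot: [0.773, 0.634, -0.0, 0.0]
ft_force: [-0.4, 0.1, -1.7]
[-0.01965922 -0.00507749 -0.00666293]
```

```bash
python3 -m creep '[[0,0,-0.1,0,0,0],[0,0,0,0,0,0],[0,0,0,0,0,0]]'| sed -n 2,4p; python3 -m creep '[[0,0,-0.05,0,0,0],[0,0,0,0,0,0],[0,0,0,0,0,0]]'| sed -n 2,4p; python3 -c "from h import *; print(status.get_obs()['ft_torque'])"
```

```text
eef_pos: [0.5735, 0.0875, 0.0469]
tool_rot: [0.773, 0.634, 0.0, 0.0]
ft_force: [0.3, 0.4, -0.8]
eef_pos: [0.5735, 0.0875, 0.0469]
tool_rot: [0.773, 0.634, 0.0, 0.0]
ft_force: [-2.4, -0.9, 5.5]
[-1.00324791e-01  4.41151376e-01 -2.55888546e-04]
```

Floor contact at TCP z 0.0469, just where the block should be home, with about 6 N. I'll release, back off and look.

```bash
python3 -m creep '[[0,0,0,0,0,0],[0,0,0,0,0,0],[0,0,0,0,0,0],[0,0,0,0,0,0]]' 0.2; python3 -m creep '[[0,0,1,0,0,0],[0,0,3,0,0,0],[0,0,5,0,0,0],[0,0,3,0,0,8],[0.5,2,0,0,0,8],[0.5,2.5,0,0,0,8],[0.5,2.5,0,0,0,8],[0.5,2.5,0,0,0,8]]'
python3 - <<'E'
from h import *
t=camera("top")[:,:,::-1];s=camera("scene")[:,:,::-1]
cv2.imwrite("pics/top4.png",t);cv2.imwrite("pics/scene4.png",s)
cv2.imwrite("pics/c4.png",np.hstack([cv2.resize(t[185:275,240:330],(400,400),interpolation=2),cv2.resize(s[185:265,305:385],(400,400),interpolation=2)]))
E
```

```text
clock: 9.95
eef_pos: [0.5733, 0.0876, 0.0461]
tool_rot: [0.773, 0.634, -0.0, -0.0]
ft_force: [0.3, 0.2, -0.2]
grip_width: 0.051
grasp_force: 0.0
clock: 10.75
eef_pos: [0.5937, 0.1833, 0.1674]
tool_rot: [0.507, 0.862, 0.0, 0.0]
ft_force: [0.4, 0.3, -0.3]
grip_width: 0.0513
grasp_force: 0.0
```

View pics/c4.png

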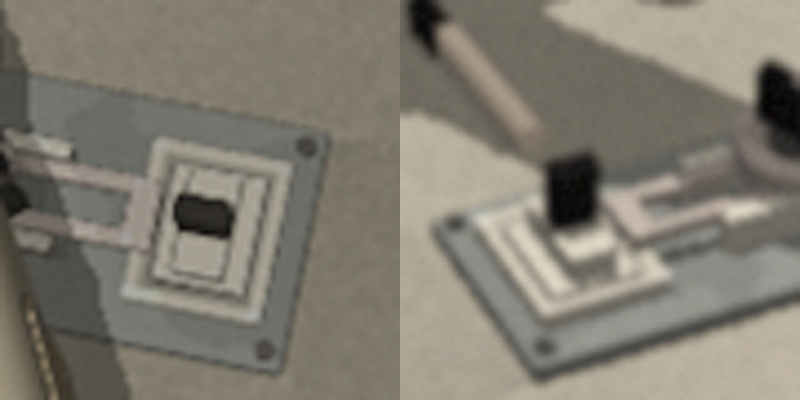

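The block sits flat and level with the rim in the pocket, with the bolt still back. Now I go to the handle: turn the tool to a yaw of about 100° above the cam axis.

```bash
python3 -m creep '[[0.1,0.6,-1,0,0,8],[0.1,0.6,-1,0,0,8],[0.1,0.5,0,0,0,8],[0.1,0.5,0,0,0,8],[0,0,0,0,0,8],[0,0,0,0,0,8],[0,0,0,0,0,8],[0,0,0,0,0,8]]' -0.2; python3 -m creep '[[0,0,0,0,0,4.5],[0,0,0,0,0,0],[0,0,0,0,0,0],[0,0,0,0,0,0]]'; python3 -c "from h import *; o=status.get_obs();print(o['joint_pos'],o['tool_rot'],o['ft_torque'])"
```

```text
clock: 11.65
eef_pos: [0.5973, 0.2038, 0.1469]
tool_rot: [-0.026, 1.0, -0.0, 0.0]
ft_force: [0.0, -0.7, -0.2]
grip_width: 0.0344
grasp_force: 0.0
clock: 12.05
eef_pos: [0.5974, 0.2042, 0.1466]
tool_rot: [-0.062, 0.998, -0.0, 0.0]
ft_force: [0.8, 0.2, -0.3]
grip_width: 0.034
grasp_force: 0.0
[ 3.29461764e-01  5.45254778e-01  2.37289147e-01  1.26265150e+00
 -5.93989666e-05  2.05401528e-01] [-6.19903431e-02  9.98076745e-01 -4.96696357e-06  9.42614419e-05] [ 0.04334758 -0.02592235 -0.00506659]
```

```bash
python3 -m creep '[[0,0.17,-2,0,0,3],[0,0,-2,0,0,0],[0,0,-2,0,0,0],[0,0,-1.5,0,0,0],[0,0,-1,0,0,0],[0,0,-0.7,0,0,0],[0,0,0,0,0,0]]'; python3 -c "from h import *; o=status.get_obs();print(o['ft_torque'])"; python3 -m creep '[[0,0,0,0,0,0],[0,0,0,0,0,0],[0,0,0,0,0,0],[0,0,0,0,0,0],[0,0,0,0,0,0]]' -1;  python3 -c "from h import *; o=status.get_obs();print(o['ft_torque'])"
```

```text
clock: 12.75
eef_pos: [0.5968, 0.206, 0.0535]
tool_rot: [-0.089, 0.996, -0.0, -0.001]
ft_force: [-0.2, -0.6, 0.1]
grip_width: 0.0341
grasp_force: 0.0
[ 0.05635316 -0.01347459  0.02759235]
clock: 13.25
eef_pos: [0.5978, 0.2075, 0.0554]
tool_rot: [-0.089, 0.996, 0.001, 0.001]
ft_force: [-2.4, 5.4, 3.5]
grip_width: 0.0105
grasp_force: 61.3
[ 0.98947601  0.31583761 -0.05851403]
```

```bash
cat > st.py <<'E'
from h import *
o=status.get_obs();q=o['tool_rot'];y=2*np.degrees(np.arctan2(q[1],q[0]))-90
print("yaw %.2f tz %.3f"%(y,o['ft_torque'][2]),"F",o['ft_force'].round(1),"pos",o['eef_pos'].round(4),"w",round(o['grip_width'],4))
E
python3 -m creep '[[0,0.15,0,0,0,0],[0,0,0.1,0,0,0],[0,0,0,0,0,0]]' >/dev/null;python3 st.py
python3 -m creep '[[0,0,0,0,0,-3],[0,0,0,0,0,-3],[0,0,0,0,0,-3],[0,0,0,0,0,-3]]' >/dev/null;python3 st.py
python3 -m creep '[[0,0,0,0,0,-3],[0,0,0,0,0,-3],[0,0,0,0,0,-3],[0,0,0,0,0,-3],[0,0,0,0,0,0]]' >/dev/null;python3 st.py
```

```text
yaw 100.21 tz 0.031 F [0.7 1.7 2.1] pos [0.5978 0.2075 0.0554] w 0.011
yaw 88.10 tz 0.191 F [-0.2  1.7  1.9] pos [0.5978 0.2074 0.0554] w 0.0107
yaw 76.18 tz -0.075 F [-0.2  0.7  1.6] pos [0.5977 0.2071 0.0554] w 0.0112
```

```bash
python3 -m creep '[[0,0,0,0,0,-2],[0,0,0,0,0,-2]]' >/dev/null;python3 st.py
python3 -m creep '[[0,0,0,0,0,-2],[0,0,0,0,0,-2]]' >/dev/null;python3 st.py
python3 -c "
from h import *
for i,n in enumerate(('top','scene')): cv2.imwrite(f'pics/k_{n}.png',camera(n)[:,:,::-1])
s=cv2.imread('pics/k_scene.png');cv2.imwrite('pics/c5.png',cv2.resize(s[185:265,315:415],(800,600),interpolation=2))"
```

```text
yaw 72.19 tz 0.150 F [0.6 1.1 1.7] pos [0.5977 0.2071 0.0554] w 0.0109
yaw 68.18 tz 0.119 F [0.7 0.7 1.6] pos [0.5977 0.2071 0.0555] w 0.0109
```

View pics/c5.png

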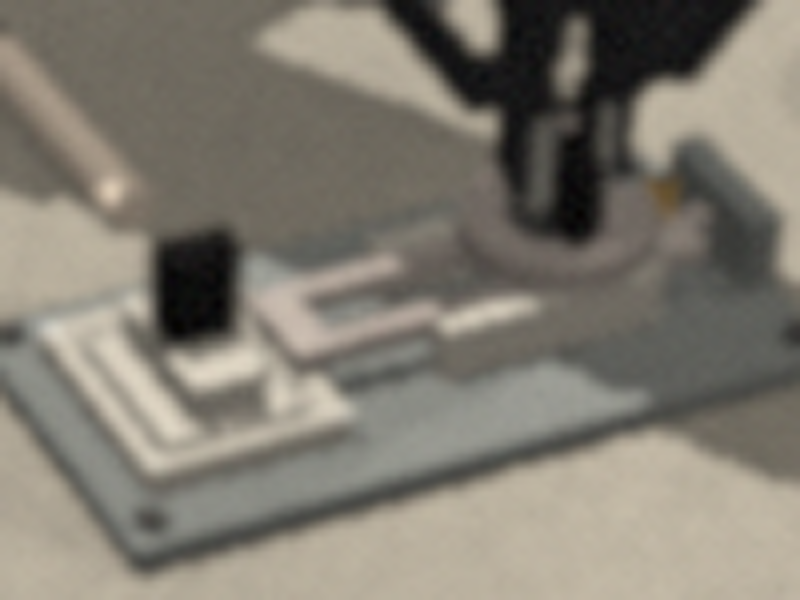

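Handle gripped, knob turned 32°, bolt still back with the tongue end at crop (265,300), clear of the seated block. I'll track the tongue by template from here while turning on.

```bash
cat >> st.py <<'E'
r=cv2.imread('pics/k_scene.png',0);s=cv2.cvtColor(camera("scene"),cv2.COLOR_RGB2GRAY)
f=lambda i:cv2.resize(i,None,fx=4,fy=4,interpolation=2)
m=cv2.matchTemplate(f(s[210:242,335:385]),f(r[219:233,347:370]),cv2.TM_CCOEFF_NORMED)
_,v,_,l=cv2.minMaxLoc(m);print("tongue shift px",l[0]/4-12,l[1]/4-9,"corr",round(v,3))
E
python3 st.py
python3 -m creep '[[0,0,0,0,0,-2],[0,0,0,0,0,-2]]' >/dev/null;python3 st.py
python3 -m creep '[[0,0,0,0,0,-2],[0,0,0,0,0,-2]]' >/dev/null;python3 st.py
```

```text
yaw 68.23 tz -0.141 F [0.3 0.6 3.1] pos [0.5977 0.2071 0.0554] w 0.0108
tongue shift px 0.0 0.0 corr 0.997
yaw 64.19 tz 0.028 F [-0.4 -1.1  2.3] pos [0.5976 0.207  0.0554] w 0.011
tongue shift px -0.25 0.0 corr 0.991
yaw 60.19 tz -0.003 F [ 0.6 -0.2  3.5] pos [0.5976 0.2069 0.0554] w 0.0107
tongue shift px -0.75 0.25 corr 0.977
```

The drop has begun: the tongue is moving and the torque is near zero.

```bash

python3 -m creep '[[0,0,0,0,0,-2],[0,0,0,0,0,-2]]' >/dev/null;python3 st.py
python3 -m creep '[[0,0,0,0,0,-2],[0,0,0,0,0,-2]]' >/dev/null;python3 st.py
python3 -m creep '[[0,0,0,0,0,-2],[0,0,0,0,0,-1]]' >/dev/null;python3 st.py
```

```text
yaw 56.21 tz -0.010 F [ 2.1 -1.3  3.2] pos [0.5976 0.2069 0.0554] w 0.0111
tongue shift px -1.25 0.25 corr 0.956
yaw 52.23 tz 0.016 F [ 0.5 -1.8  3.2] pos [0.5975 0.2069 0.0554] w 0.0108
tongue shift px -1.75 0.5 corr 0.918
yaw 49.23 tz -0.024 F [-0.1 -3.   3.8] pos [0.5975 0.2068 0.0554] w 0.0111
tongue shift px -1.75 0.5 corr 0.895
```

```bash

for i in 1; do python3 -m creep '[[0,0,0,0,0,-1],[0,0,0,0,0,-1]]' >/dev/null;python3 st.py; done
python3 -m creep '[[0,0,0,0,0,-1],[0,0,0,0,0,-1]]' >/dev/null;python3 st.py
python3 -m creep '[[0,0,0,0,0,-1],[0,0,0,0,0,0]]' >/dev/null;python3 st.py
```

```text
yaw 47.15 tz 0.029 F [ 0.6 -5.2  4.4] pos [0.5975 0.2069 0.0554] w 0.0109
tongue shift px -1.75 0.5 corr 0.874
yaw 45.16 tz 0.108 F [-0.3 -6.1  4.7] pos [0.5974 0.2068 0.0554] w 0.0109
tongue shift px -1.75 0.5 corr 0.861
yaw 44.17 tz -0.022 F [ 0.5 -5.6  5. ] pos [0.5974 0.2068 0.0554] w 0.0103
tongue shift px -1.75 0.5 corr 0.864
```

The template match has gone stale because the tongue now overlaps the block. I'll use brightness profiles along the tongue instead.

```bash
cat > prof.py <<'E'
from h import *
now=camera("scene")[:,:,::-1];cv2.imwrite("pics/now.png",now)
a=np.radians(-11.35);X=np.array([np.cos(a),np.sin(a)]);Y=np.array([-X[1],X[0]]);c=np.array([.589,.1568])
ys=np.arange(-64,-14,2)
print("y   ",*["%4d"%v for v in ys])
for n in("pics/k_scene.png","pics/now.png"):
    g=cv2.imread(n,0).astype(np.float32)
    for x0 in(0,8,14):
        p=[]
        for x in(x0-1.5,x0,x0+1.5):
            P=np.array([[*(c+x*1e-3*X+y*1e-3*Y),.032] for y in ys]);q=(proj("scene",P)+[1.5,-1.2]).astype(np.float32)
            p.append(cv2.remap(g,q[:,:1].copy(),q[:,1:].copy(),1)[:,0])
        print("x%3d"%x0,*["%4d"%v for v in np.mean(p,0)])
E
python3 prof.py
```

```text
y     -64  -62  -60  -58  -56  -54  -52  -50  -48  -46  -44  -42  -40  -38  -36  -34  -32  -30  -28  -26  -24  -22  -20  -18  -16
x  0  108  109  116  129  146  155  146  129  126  148  171  183  185  185  180  168  149  132  125  124  124  124  126  125  122
x  8  195  198  198  194  182  166  147  133  134  154  175  187  188  186  181  173  164  156  154  153  153  153  153  154  151
x 14  206  204  200  189  178  167  151  133  128  141  158  165  164  163  162  160  157  155  154  152  150  150  150  151  151
x  0  108  109  112  118  129  148  169  181  184  179  168  150  132  124  121  120  121  123  123  123  123  125  126  125  122
x  8  195  195  186  167  157  162  176  184  187  184  177  166  156  152  151  152  153  154  153  153  151  152  152  153  152
x 14  205  201  188  171  162  163  167  167  164  161  158  155  153  154  155  154  154  153  152  152  149  149  151  152  150
```

```bash

python3 -m creep '[[0,0,0,0,0,-1],[0,0,0,0,0,0],[0,0,0,0,0,0]]' >/dev/null;python3 st.py; python3 prof.py | sed -n '5,6p'
python3 -m creep '[[0,0,0,0,0,-1],[0,0,0,0,0,0],[0,0,0,0,0,0]]' >/dev/null;python3 st.py; python3 prof.py | sed -n '5,6p'
```

```text
yaw 43.18 tz -0.005 F [ 0.3 -4.9  4.3] pos [0.5974 0.2068 0.0554] w 0.0107
tongue shift px -1.75 0.5 corr 0.864
x  0  109  110  113  118  130  149  169  181  185  181  168  149  132  124  121  121  122  123  124  124  124  124  125  124  122
x  8  196  195  187  169  157  161  177  185  188  185  177  167  157  152  152  151  152  153  153  152  152  152  153  153  152
yaw 42.18 tz 0.026 F [-0.2 -4.4  5.5] pos [0.5973 0.2068 0.0554] w 0.0108
tongue shift px -1.75 0.5 corr 0.864
x  0  109  109  112  117  129  148  168  182  186  181  168  150  134  125  123  123  122  123  124  124  124  124  125  124  121
x  8  195  195  187  169  156  160  176  185  188  186  177  166  157  153  152  152  153  154  154  154  152  152  153  155  152
```

The bolt has stopped moving over the last 2° and the torque is about 0, so it is in the notch and short of the stop. I'll relax the side load, release and retreat upward.

```bash

python3 -m creep '[[0,-0.1,0.1,0,0,0],[0,0,0,0,0,0],[0,0,0,0,0,0]]' >/dev/null;python3 st.py
python3 -m creep '[[0,0,0,0,0,0],[0,0,0,0,0,0],[0,0,0,0,0,0],[0,0,0,0,0,0]]' -0.2; python3 prof.py | sed -n '5,6p'
python3 -m creep '[[0,0,1,0,0,0],[0,0,3,0,0,0],[0,0,4,0,0,0],[0,0,4,0,0,0],[-4,0,1,0,0,0],[-4,0,1,0,0,0],[-4,0,0,0,0,0],[-2,0,0,0,0,0]]'
python3 -m creep '[[-4,-1,0,0,0,0],[-4,-1,0,0,0,0],[-2,0,0,0,0,0],[0,0,0,0,0,0],[0,0,0,0,0,0]]'|head -3
python3 prof.py
python3 -c "
from h import *
t=camera('top')[:,:,::-1];s=cv2.imread('pics/now.png')
cv2.imwrite('pics/c6.png',np.hstack([cv2.resize(t[185:275,190:320],(400,400),interpolation=2),cv2.resize(s[185:265,305:415],(400,400),interpolation=2)]))"
```

```text
yaw 42.22 tz -0.065 F [ 2.8 -2.9 -3.3] pos [0.5973 0.2068 0.0555] w 0.011
tongue shift px -1.75 0.5 corr 0.863
clock: 18.6
eef_pos: [0.5972, 0.2072, 0.0566]
tool_rot: [0.405, 0.914, 0.0, -0.0]
ft_force: [0.0, 0.3, -0.6]
grip_width: 0.0342
grasp_force: 0.0
x  0  108  110  112  118  131  149  169  182  184  180  167  149  132  124  121  120  121  123  124  123  125  126  127  125  120
x  8  194  195  187  167  156  162  177  185  185  181  173  163  155  153  152  151  152  153  154  153  152  151  152  153  152
clock: 19.45
eef_pos: [0.4546, 0.2066, 0.1979]
tool_rot: [0.405, 0.914, 0.0, 0.0]
ft_force: [0.4, -0.5, -0.1]
grip_width: 0.0341
grasp_force: 0.0
clock: 19.95
eef_pos: [0.3582, 0.1872, 0.1975]
tool_rot: [0.405, 0.914, 0.001, 0.001]
y     -64  -62  -60  -58  -56  -54  -52  -50  -48  -46  -44  -42  -40  -38  -36  -34  -32  -30  -28  -26  -24  -22  -20  -18  -16
x  0  108  109  116  129  146  155  146  129  126  148  171  183  185  185  180  168  149  132  125  124  124  124  126  125  122
x  8  195  198  198  194  182  166  147  133  134  154  175  187  188  186  181  173  164  156  154  153  153  153  153  154  151
x 14  206  204  200  189  178  167  151  133  128  141  158  165  164  163  162  160  157  155  154  152  150  150  150  151  151
x  0  118  118  121  127  139  157  178  191  194  191  176  155  138  128  125  125  124  126  128  128  127  127  126  124  120
x  8  207  207  197  177  165  172  187  196  197  192  182  170  161  158  159  159  159  159  159  158  157  157  157  159  158
x 14  216  211  197  179  169  171  175  176  168  164  161  159  159  161  162  160  159  159  160  157  156  157  158  159  158
```

View pics/c6.png

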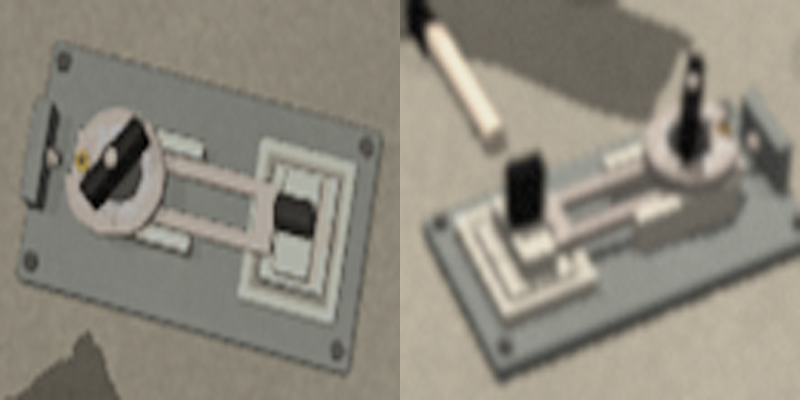

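The roller sits in the notch at crop (82,160) and the tongue lies over the foot. One numeric check of the tip in the unobstructed top view.

```bash
python3 - <<'E'
from h import *
cv2.imwrite("pics/top6.png",camera("top")[:,:,::-1])
a=np.radians(-11.35);X=np.array([np.cos(a),np.sin(a)]);Y=np.array([-X[1],X[0]]);c=np.array([.589,.1568])
ys=np.arange(-64,-24,1.)
for n in("top0","top6"):
    im=cv2.imread(f"pics/{n}.png").astype(np.float32);g=im[:,:,2]-im[:,:,0] # pinkness
    pr=[]
    for x in np.arange(-13,14,2):
        P=np.array([[*(c+x*1e-3*X+y*1e-3*Y),.032] for y in ys]);q=proj("top",P).astype(np.float32)
        pr.append(cv2.remap(g,q[:,:1].copy(),q[:,1:].copy(),1)[:,0])
    m=np.mean(pr,0);h=(m.min()+m.max())/2;i=np.argmax(m>h)
    print(n,"tip y",ys[i-1]+(h-m[i-1])/(m[i]-m[i-1]),m.round().astype(int).tolist())
E
```

```text
top0 tip y -47.83988343179226 [6, 6, 6, 6, 6, 6, 6, 6, 6, 6, 6, 6, 6, 6, 7, 10, 12, 13, 14, 15, 16, 17, 18, 18, 18, 18, 18, 17, 16, 16, 15, 15, 15, 14, 12, 11, 11, 11, 11, 11]
top6 tip y -53.89108578115702 [7, 7, 6, 7, 7, 8, 8, 9, 9, 10, 12, 15, 17, 18, 18, 18, 18, 18, 18, 17, 17, 17, 16, 15, 14, 13, 12, 12, 11, 12, 12, 12, 12, 12, 12, 11, 11, 11, 11, 11]
```

```bash
python3 -c "from workcell import ticket; print(ticket.job_done())"
```

```text
the job is handed in; nothing more can be done
None
```

The job is handed in: the block is home and flat in the pocket, the bolt is in the notch over its foot (tip y about -53.9 mm, measured in the top view), and the arm is clear.

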